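Dust off the sample box, then hold its lid open

TASK

The lid of the white sample box must be clean before it is opened over the vials: with the lid still shut, give it a puff from the air duster, the can with the small nozzle cap, by pushing that cap all the way down and letting it spring back up. Then raise the lid by its steel bar to 45 degrees and keep holding it there with the gripper on the bar, because it falls shut by itself; finish while still holding it still at that angle. Do not puff air while the lid is open, and leave the other things on the bench where they are.

Things in the scene. Friction and masses are not known exactly. Their poses are not given: they have to be found in the camera images.
- sample_box: White metal box, open at the top under its lid, 180 (its x) x 240 (its y) x 110 mm high, fixed to the bench; vials stand inside, below the rim. Origin at the centre of its underside, z up; its front (-x side) faces the robot, give or take its yaw.
- lid (a joint): Angle of the box's lid in rad: 0 shut (its start), growing as the front edge rises, 0.785 = 45 degrees, stop at 1.4. The lid is a white metal plate 180 x 240 x 8 mm lying on the rim, hinged along the box's far (+x) top edge. With its bar it weighs 0.3 to 0.6 kg, has no spring and hardly any friction, and falls shut when let go.
- lid_hinge (a point): Point on the lid's hinge axis, at mid-width, on the underside of the lid plate, 110 mm above the bench. The hinge axis runs along the box's y.
- lid_bar (a point): The lid's handle: centre of a round steel bar, 12 mm thick, 140 mm long along the box's y, carried by a 10 mm rod at each end in the plane of the lid, its axis 40 mm in front of the lid's front edge (34 mm of clear gap). When shut the point is 220 mm in front of the hinge axis and 4 mm above it, 114 mm above the bench. It can be pinched from above, a finger in front and one in the gap.
- duster: Air duster can fixed to the bench, 66 mm diameter aluminium with a paper label, on a black foot ring 80 mm across. On top it has a small white nozzle cap with a short stub nozzle that points to the can's -y, towards the box. Origin at the centre of its underside. It stands to the left of the box beside a like can, in either of two places.
- nozzle_cap (a joint): Travel of the duster's nozzle cap in m: 0 up, 0.006 fully down. It is sprung: about 3 N to start it, 9 N fully down, and comes back up by itself.
- nozzle_cap_top (a point): Centre of the flat top of the nozzle cap, a white cylinder 30 mm across and 24 mm high; 205 mm above the bench when up. Its stub nozzle is 8 mm thick and reaches 34 mm from the axis.
- capped_can: Bystander: a can like the duster, fixed, but closed with a wide domed white overcap (58 mm across, top at 204 mm) without nozzle. Origin at the centre of its underside.
- reagent_bottle: Bystander: brown glass bottle, 60 mm diameter, 130 mm high, loose. Origin at the centre of its underside.
- beaker: Bystander: glass beaker, 70 mm across, 80 mm high, loose. Origin at the centre of its underside.
- vial: Bystander: small glass vial with metal cap, 24 mm across, 46 mm high, loose, standing in front of the box. Origin at the centre of its underside.
- screwdriver: Bystander: screwdriver lying on the bench, loose. Its x runs from handle to tip.
- septa_jar: Bystander: low clear jar, 50 mm across, 60 mm high, loose. Origin at the centre of its underside.
- vial_rack: Bystander: grey rack block with small vials, 90 x 160 mm, 54 mm high, loose. Origin at the centre of its underside.
Not all that is in view belongs to the job. What is shaped like the duster but pink or yellow is not meant.

How it is judged (in metres and radians):
On the way, in this order (a step that is already met when the one before it is completed fails the run):
1. the nozzle cap is pushed fully down while the lid is shut (value of joint nozzle_cap above 0.0048 m and value of joint lid below 0.06 rad), for 0.05 s.
2. the nozzle cap is back up, the lid still shut (value of joint nozzle_cap below 0.0015 m and value of joint lid below 0.06 rad), for 0.1 s.
3. the lid is held still at 45 degrees by its bar (value of joint lid between 0.68 and 0.89 rad and velocity of joint lid between -0.06 and 0.06 rad/s and contact force between the fingers and lid_c0 above 0.4 N and value of joint nozzle_cap below 0.0015 m), for 0.4 s.
At the end, for the whole second after the job is handed in: The lid stands still (under 0.06 rad/s) between 39 and 51 degrees (0.68 to 0.89 rad), the gripper's fingers bear on its bar with more than 0.4 N, and the nozzle cap is up (under 1.5 mm) (all of step 3); the arm keeps its last pose, push and grip.
It fails at once if air puffed (cap down more than 2.5 mm) while the lid is open more than 0.1 rad (value of joint nozzle_cap above 0.0025 m and value of joint lid above 0.1 rad).
It fails at once if one of the loose bystanders is shifted more than 30 mm or tipped (distance of any of reagent_bottle, beaker, vial, screwdriver, septa_jar, vial_rack from where it was at the start of the episode above 0.03 m or angle between any of reagent_bottle, beaker, vial, septa_jar, vial_rack's own z axis and vertical above 0.5 rad).
It also fails if it takes over 43 s, if anything falls off the work surface, if the arm or the gripper's body presses on something with over 40 N, if the wrist force passes 120 N, or if a joint passes its speed limit or range.

ROBOT

A 7-joint arm with a two-finger parallel gripper is mounted at the origin on the work surface. World frame = base frame: x ahead of the robot, y to its left, z up, the work surface at z = 0. Lengths are in mm, angles in rad, forces in N, time in s.
With the tool pointing down it reaches from about 400 to 900 mm from the base axis. Payload 5.6 kg.
Tool frame: the origin (TCP) lies at the very end of the fingers, on their centre line; the grasp point (between the pads) lies 19 mm behind it; z points along the fingers, y is the line along which they close (so a half turn about z gives the same grasp; the last joint's range is limited). The gripper opens to 92 mm and grips with 3 to 60 N. Pads are 20 mm wide; open, the fingers measure 128 mm over their backs; the gripper's body (75 mm by 189 mm) begins 69 mm behind the grasp point.
Start: joints at [1.132, 0.468, -0.012, 1.603, 0.006, 1.071, -0.056], TCP at [250.565, -599.773, 189.692] pointing down, gripper open.
Joint ranges: [-2.53, 2.53], [-0.31, 2.02], [-1.57, 1.55], [0.28, 2.44], [-1.29, 4.43], [0.15, 1.84], [-2.92, 2.92]. Speed limits (rad/s): [2.57, 2.57, 3.14, 3.14, 3.14, 3.14, 3.14].

INTERFACE

Orientations are given as a unit quaternion [w, x, y, z].
In Python, from rig import r gives the robot as it stands.
- The arm moves only by the tool carry_out, never from a script. Its argument "plan" is one flat list of numbers, 5 for each row, row after row: the finger opening in mm, from 0 to 91.9, then the shift along the tool's x, y, z in mm, then the turn about the tool's z in degrees. A call has 1 to 5 rows; each row shifts and turns the commanded pose from where the row before left it, along the tool's axes as they then stand; what a row does not reach is not made up. A row lasts 1/8 s, in which the tool goes at most 62.5 mm and 10.7 degrees, less where a joint would pass 70% of its speed; a pose out of reach is approached as far as the arm can. A call with a gripper value outside its range is refused whole. The fingers move at their own pace and stop on an object; "squeeze" is the grip in N (left out, the last holds). Time passes only in rows, so rows that do not move let the fingers close. It gives the time, the measured TCP pose, the force and the opening at its end, in the units of the state.
- r.read_state(): the state, without advancing time (a new reading comes with each control period).
- r.read_camera(name): name is "side" or "top"; returns (picture, depth): 400x640x3 uint8, red, green, blue; 400x640 float32, mm along the optical axis (not along the pixel's ray), 0 where there is no reading.
- r.get_calibration(name): a dict with "intrinsics" (3x3 intrinsics, pixels), "D" ([k1, k2, p1, p2, k3] as OpenCV has them; the pictures are not rectified), "world_from_camera" (4x4, takes a point from camera to world coordinates). Camera axes: x right, y up, looking along -z (the intrinsics and any distortion apply to the point x, -y, -z); pixel columns grow to the right and rows downward; lengths in mm; the calibration is good to about 2 mm. A picture is of the moment at which its call begins. get_calibration takes no time and is no camera call.
- r.sign_off(): hands the job in, once; it reports no verdict.
The state is a dict: "t": time; "q": joint angles; "joint_velocities": joint speeds; "joint_efforts": joint torques, N m; "ee_pos": TCP position; "eef_rot": TCP orientation; "contact_force": force on the tool from outside, world axes, zero at the start; "moment": the same for the moment, N m; "finger_gap": finger opening in mm.
Only numpy, scipy, OpenCV 4.12 (cv2) and the standard library are available. Lean on these libraries where they do the work, as an engineer would, in place of code of your own. Each camera call takes 0.05 s, during which the arm holds its last target. There are 200 camera calls.

## Working session

There is one attempt and no reset: what is moved stays moved. The work goes in short steps, Python scripts to look and compute and a tool call to move; the robot and the scene stay as the last step left them, time stands still between calls to the robot, and variables do not carry over. Pictures are saved under pics/ and viewed, on a budget of 10 in all, crops included, one or two more only if the job needs it, and the job is handed in when it is done.

Besides the shell and the picture viewer there is one more tool, called after ">>>" by a JSON object that holds its "op" and its "data", one argument or row to a line. carry_out: Moves the arm, as the interface text tells. Its arguments: {"type":"object","properties":{"plan":{"type":"array","items":{"type":"number"}},"squeeze":{"type":"number"}},"required":["plan"]}

```bash
mkdir -p pics; ls; cat > h.py <<'E'
import numpy as np, cv2
from rig import r
def snap(n,name):
    p,d=r.read_camera(n); np.savez(f'pics/{name}.npz',p=p,d=d); cv2.imwrite(f'pics/{name}.png',p[:,:,::-1]); return p,d
def pts(n,d):
    c=r.get_calibration(n); K=np.array(c['intrinsics'],float); D=np.array(c['D'],float); T=np.array(c['world_from_camera'],float)
    v,u=np.mgrid[0:d.shape[0],0:d.shape[1]]
    uv=np.stack([u,v],-1).reshape(-1,1,2).astype(np.float64)
    x=cv2.undistortPoints(uv,K,D).reshape(d.shape+(2,))
    P=np.stack([x[...,0]*d,-x[...,1]*d,-d],-1)@T[:3,:3].T+T[:3,3]
    P[d<=0]=np.nan
    return P
E
python3 - <<'E'
from h import *
print(r.read_state())
for n in('top','side'):
    p,d=snap(n,n+'0'); c=r.get_calibration(n); print(n,c,(d>0).mean())
E
```

```text
pics
{'t': 0.0, 'q': array([ 1.13199817,  0.46835296, -0.01160034,  1.6036044 ,  0.00603032,
        1.07138532, -0.0563101 ]), 'joint_velocities': array([-1.33170979e-04, -1.09522936e-03,  4.25695558e-05, -1.08355214e-03,
        5.27265286e-04, -4.58313218e-04,  9.31257884e-04]), 'joint_efforts': array([-1.38333407e-04, -5.20564306e+01, -1.26768104e-02, -2.43740040e+01,
       -5.65798790e-02,  1.73801748e-02,  1.64776184e-04]), 'ee_pos': array([ 250.29113068, -599.21618278,  188.76405524]), 'eef_rot': array([-8.23570230e-04,  9.80487520e-01,  1.96579466e-01, -2.40997194e-04]), 'contact_force': array([ 0.03224987,  0.34012642, -0.9510116 ]), 'moment': array([ 0.00585788,  0.0304184 , -0.00013681]), 'finger_gap': 91.59249688882859}
top {'intrinsics': array([[499.15800334,   0.        , 310.22582867],
       [  0.        , 499.15800334, 203.60724405],
       [  0.        ,   0.        ,   1.        ]]), 'D': array([0.01034437, 0.        , 0.        , 0.        , 0.        ]), 'world_from_camera': array([[ 1.27097647e-02,  9.81015253e-01, -1.93513658e-01,
         2.19103521e+02],
   
[... 189 characters left out ...]
0,  0.00000000e+00,  0.00000000e+00,
         1.00000000e+00]])} 0.99605859375
side {'intrinsics': array([[412.86908845,   0.        , 314.38896682],
       [  0.        , 412.86908845, 198.40317374],
       [  0.        ,   0.        ,   1.        ]]), 'D': array([0.02521812, 0.        , 0.        , 0.        , 0.        ]), 'world_from_camera': array([[-8.65424633e-01,  2.45486699e-01, -4.36779677e-01,
        -5.64290935e+01],
       [-5.00966378e-01, -4.38812324e-01,  7.45973480e-01,
         9.85461948e+02],
       [-8.53773807e-03,  8.64395757e-01,  5.02739576e-01,
         8.02851505e+02],
       [ 0.00000000e+00,  0.00000000e+00,  0.00000000e+00,
         1.00000000e+00]])} 0.9960625
```

View pics/top0.png

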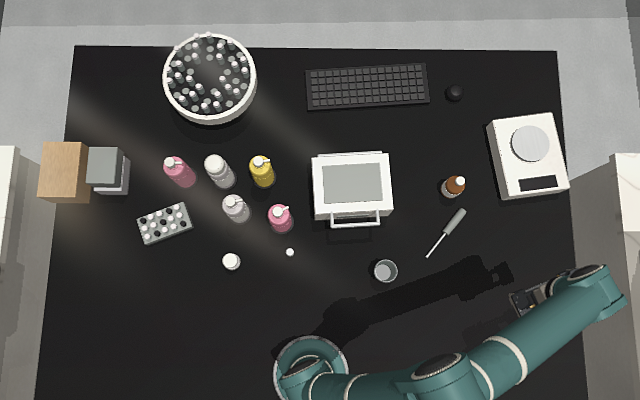

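View pics/side0.png

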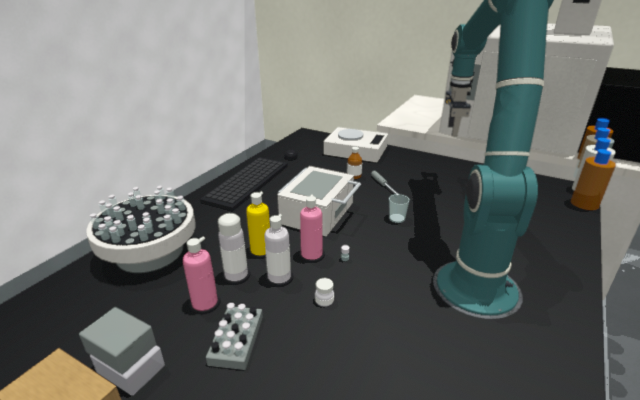

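The top view shows the sample box at (352,190) with its bar at (355,223). The two silver cans are at (217,170) and (235,207). The side view shows the can at (231,225) with the wide dome, so it is the capped can. The can at (278,225) carries the small nozzle cap, so it is the duster.

```bash
python3 - <<'E'
from h import *
for n,boxes in (('top',{'cap':(222,190,250,222),'dome':(203,152,232,188)}),('side',{'cap':(262,212,294,245),'dome':(218,208,246,235)})):
    z=np.load(f'pics/{n}0.npz'); P=pts(n,z['d']); p=z['p'].astype(int)
    for k,(a,b,c,e) in boxes.items():
        Q=P[b:e,a:c].reshape(-1,3); Q=Q[np.isfinite(Q[:,0])]
        m=Q[:,2]>198; print(n,k,'max z',np.nanmax(Q[:,2]),m.sum(),'mean',Q[m].mean(0),'med',np.median(Q[m],0),'lo',Q[m].min(0),'hi',Q[m].max(0))
    # box: lid points
    B=P.reshape(-1,3); m=(B[:,2]>95)&(B[:,2]<135)&(abs(B[:,1]+100)<200)&(B[:,0]>400)&(B[:,0]<850)
    L=B[m]; print(n,'lid pts',m.sum(),L.min(0),L.max(0),'zmed',np.median(L[:,2]))
    rect=cv2.minAreaRect(L[:,:2].astype(np.float32)); print(rect, cv2.boxPoints(rect).round().tolist())
    H,_=np.meshgrid([0],[0])
    img=np.full((120,120),' ')
    # occupancy map 5mm
    x=((L[:,0]-450)/5).astype(int); y=((60-L[:,1])/5).astype(int)
    ok=(x>=0)&(x<70)&(y>=0)&(y<70)
    img=np.full((70,70),'.'); img[x[ok],y[ok]]='#'
    if n=='top': print('\n'.join(''.join(r) for r in img[5:65]))
np.set_printoptions(suppress=True,precision=1)
z=np.load('pics/top0.npz');P=pts('top',z['d'])
for nm,(u,v) in dict(pink1=(180,168),yellow=(262,165),pink2=(281,212),vial=(290,252),beaker=(385,270),jar=(231,261),bottle=(454,186),rack=(165,223)).items(): print(nm,P[v,u])
E
```

```text
top cap max z 211.9319989523201 93 mean [503.76412289 237.30777626 204.14866502] med [503.74284117 238.06929815 204.00116666] lo [488.95738103 208.85500542 198.05250989] hi [517.90947363 254.1189676  211.93199895]
top dome max z 210.7307339224178 200 mean [616.85995715 293.82140156 202.16052707] med [617.19801741 293.58731126 201.85566395] lo [589.98836906 269.26298297 198.00016482] hi [642.56634865 319.83236132 210.73073392]
top lid pts 4944 [ 442.51079698 -245.89562872   95.08815545] [688.24140331  99.45746043 134.88600957] zmed 118.59815835124766
((562.0336303710938, -67.52336120605469), (238.1651611328125, 349.2245178222656), 3.840968608856201) [[432.0, 99.0], [455.0, -250.0], [693.0, -234.0], [669.0, 115.0]]
......................###.........................###.................
.............#........###.........................###.................
.............################.....................##..................
.............############################.........##..................
.............###########################################..............
.............#########
[... 4121 characters left out ...]
840839602376 158 mean [612.29343326 298.98290781 202.11379975] med [612.23402631 299.48874779 202.25741514] lo [589.68471378 272.60658886 198.04687095] hi [637.60674492 320.3015185  206.0684084 ]
side lid pts 2184 [ 438.15246105 -248.47040453   95.02174854] [684.7906173   99.95761715 134.98248279] zmed 119.49538273476827
((557.7041015625, -69.74699401855469), (236.96981811523438, 352.6153564453125), 3.367969512939453) [[429.0, 99.0], [450.0, -253.0], [686.0, -239.0], [666.0, 113.0]]
pink1 [610.9 402.  164. ]
yellow [616.6 152.5 188.2]
pink2 [472.5  91.6 205. ]
vial [373.3  70.4  45.8]
beaker [ 323.4 -234.3    3.4]
jar [341.6 252.9  59.9]
bottle [ 580.5 -439.7   99.6]
rack [461.1 471.3  44.5]
```

```bash
python3 - <<'E'
from h import *
np.set_printoptions(suppress=True,precision=1)
for n in('top','side'):
    z=np.load(f'pics/{n}0.npz');P=pts(n,z['d']).reshape(-1,3)
    m=(P[:,2]>98)&(P[:,2]<130)&(P[:,1]<20)&(P[:,1]>-260)&(P[:,0]>400)&(P[:,0]<720)
    L=P[m]
    bar=L[L[:,0]<472]; k=(bar[:,1]<-60)&(bar[:,1]>-185)
    print(n,'bar',len(bar),bar.min(0),bar.max(0),bar.mean(0)); b=bar[k]
    f=np.polyfit(b[:,1],b[:,0],1); print(' fit slope',np.degrees(np.arctan(f[0])),'zmean',b[:,2].mean(), 'z hist',np.percentile(b[:,2],[5,50,95]))
    lid=L[L[:,0]>480]; r_=cv2.minAreaRect(lid[:,:2].astype(np.float32)); print(' lid',r_, np.median(lid[:,2]))
    # front and back edge of the lid by y bins, on top-surface points
    t=lid[abs(lid[:,2]-np.median(lid[:,2]))<5]
    for y in range(-200,-20,30):
        s=t[abs(t[:,1]-y)<6]; bb=bar[abs(bar[:,1]-y)<6]; print('  y',y,'lid x',s[:,0].min(),s[:,0].max(),'bar x',bb[:,0].mean() if len(bb) else None, bb[:,2].mean() if len(bb) else None)
E
```

```text
top bar 219 [ 443.5 -205.1  108.6] [472.  -55.6 126.9] [ 454.2 -125.4  118.4]
 fit slope -2.76408782142813 zmean 118.64142089674908 z hist [113.1 118.8 124.1]
 lid ((579.7805786132812, -120.73350524902344), (209.33502197265625, 240.52452087402344), 4.161677360534668) 118.61847110414897
  y -200 lid x 482.5953856867789 686.9125295746252 bar x 462.0791884790367 118.37011001594917
  y -170 lid x 496.9657251355458 686.7332504950919 bar x 455.585740729631 119.71153969002933
  y -140 lid x 493.2503523879287 682.4699378852861 bar x 452.57917217288747 118.81434195269462
  y -110 lid x 493.11639132223553 682.7854018206737 bar x 452.0749668901466 118.31281679694312
  y -80 lid x 490.0805070086296 679.0475431170803 bar x 448.28982309747005 118.48133824874314
  y -50 lid x 481.2593467399349 678.317968143314 bar x 458.6358932173581 118.3123722745332
side bar 123 [ 438.2 -202.3  111.2] [471.7 -51.7 123. ] [ 451.6 -116.1  118.5]
 fit slope -4.232378545952194 zmean 119.02546229382345 z hist [113.4 120.  122.2]
 lid ((578.5343017578125, -119.33950805664062), (201.20835876464844, 251.1541290283203), 3.367969512939453) 119.578198227244
  y -200 lid x 482.64704949476277 682.1407617209563 bar x 461.4109605404184 118.45028578600217
  y -170 lid x 494.63195972815413 676.900052883415 bar x 453.30068733549564 119.01581913506469
  y -140 lid x 492.70682965378455 678.254055856549 bar x 449.5274758851628 118.60742859337113
  y -110 lid x 487.7652323916885 674.0296950809953 bar x 448.53103748059357 118.62304898995201
  y -80 lid x 485.5577036623124 675.1143882922835 bar x 444.4138835115409 119.53904755069266
  y -50 lid x 481.5414532857485 670.3464077847867 bar x 458.3491065606341 116.97997849232598
```

>>> {"op": "carry_out", "data": {
  "plan": [0,0,0,-20,-10,0,0,0,-20,-10,0,0,0,-20,-10,0,0,0,-20,-10,0,0,0,-20,-10],
  "squeeze": 20
}}

```text
t: 0.72
ee_pos: [250.4, -599.5, 289.8]
eef_rot: [-0.001, 0.804, 0.595, 0.0]
contact_force: [-0.1, -0.3, 0.4]
finger_gap: 44.0
```

```bash
cat >> h.py <<'E'
from scipy.spatial.transform import Rotation as Ro
def go(x,y,z,yaw=None):
    s=r.read_state(); w=s['eef_rot']; R=Ro.from_quat([w[1],w[2],w[3],w[0]])
    d=R.inv().apply(np.array([x,y,z])-s['ee_pos']); a=R.as_matrix()[:,1]; ya=np.degrees(np.arctan2(a[1],a[0]))
    print('t',s['t'],'pos',s['ee_pos'].round(1),'yaw',round(ya,1),'tilt',R.as_matrix()[:,2].round(3),'f',s['contact_force'].round(1),'gap',round(s['finger_gap'],1),'q',s['q'].round(2),'tool shift',d.round(1),'turn',None if yaw is None else round(ya-yaw,1))
E
python3 -c "
from h import *
go(560,-200,290,3.5);go(501,240.5,290,3.5)"
```

```text
t 0.725 pos [ 250.4 -599.5  289.8] yaw -17.0 tilt [-0.     0.001 -1.   ] f [-0.1 -0.3  0.4] gap 44.0 q [ 1.26  0.4  -0.18  1.48  0.08  1.27  0.77] tool shift [472.5 179.3  -0. ] turn -20.5
t 0.725 pos [ 250.4 -599.5  289.8] yaw -17.0 tilt [-0.     0.001 -1.   ] f [-0.1 -0.3  0.4] gap 44.0 q [ 1.26  0.4  -0.18  1.48  0.08  1.27  0.77] tool shift [ 8.765e+02 -5.900e+00  4.000e-01] turn -20.5
```

>>> {"op": "carry_out", "data": {
  "plan": [0,0,0,0,-10.25,0,0,0,0,-10.25,0,45,40,0,0,0,45,40,0,0,0,45,40,0,0]
}}

```text
t: 1.35
ee_pos: [363.6, -456.7, 289.3]
eef_rot: [-0.0, 0.687, 0.726, 0.0]
contact_force: [0.8, 0.6, 0.8]
finger_gap: 0.4
```

>>> {"op": "carry_out", "data": {
  "plan": [0,45,40,0,0,0,45,40,0,0,0,45,40,0,0,0,45,40,0,0,0,45,40,0,0]
}}

```text
t: 1.98
ee_pos: [550.8, -221.2, 289.4]
eef_rot: [-0.0, 0.687, 0.726, -0.0]
contact_force: [0.9, -0.5, 0.0]
finger_gap: 0.7
```

```bash
python3 -c "
from h import *
go(501,240.5,230,3.5)"
```

```text
t 1.975 pos [ 550.8 -221.2  289.4] yaw 3.1 tilt [-0. -0. -1.] f [ 0.9 -0.5  0. ] gap 0.7 q [ 0.69  0.33 -0.47  1.6   0.16  1.24  0.25] tool shift [463.7 -24.4  59.4] turn -0.4
```

>>> {"op": "carry_out", "data": {
  "plan": [0,58,-3,0,-0.4,0,58,-3,0,0,0,58,-3,0,0,0,58,-3,0,0,0,58,-3,0,0]
}}

```text
t: 2.6
ee_pos: [516.8, 67.6, 289.5]
eef_rot: [0.0, 0.685, 0.729, -0.0]
contact_force: [1.2, 0.3, 0.5]
finger_gap: 0.2
```

>>> {"op": "carry_out", "data": {
  "plan": [0,58,-3,0,0,0,58,-3,10,0,0,55,-3,20,0,0,0,0,20,0,0,0,0,0,0]
}}

```text
t: 3.22
ee_pos: [496.6, 235.7, 237.9]
eef_rot: [-0.001, 0.684, 0.729, -0.002]
contact_force: [-0.4, -0.6, -0.1]
finger_gap: 0.5
```

```bash
python3 - <<'E'
from h import *
go(501,240.5,205,3.5)
import cv2
a,d=snap('top','t1'); b,e=snap('side','s1')
A=cv2.resize(a[130:260,150:320],(408,312)) ; B=cv2.resize(b[120:270,190:390],(392,294)); B=cv2.copyMakeBorder(B,0,18,0,0,0)
cv2.imwrite('pics/c1.png',np.hstack([A,B])[:,:,::-1])
E
```

```text
t 3.225 pos [496.6 235.7 237.9] yaw 3.6 tilt [-0.004 -0.002 -1.   ] f [-0.4 -0.6 -0.1] gap 0.5 q [ 0.06  0.34 -0.7   1.76  0.24  1.13 -0.65] tool shift [ 4.5  4.8 32.9] turn 0.1
```

View pics/c1.png

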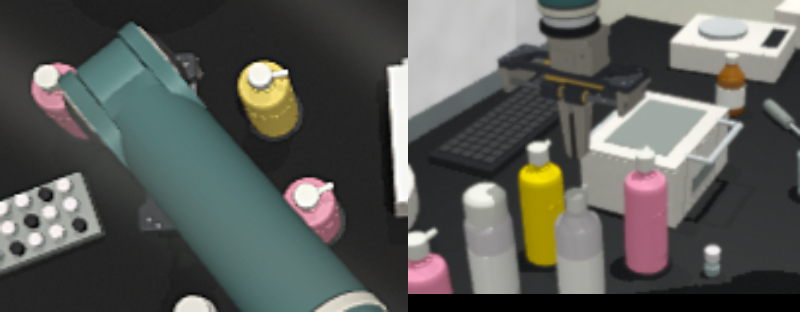

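The side view puts the closed fingertips right above the small cap: tips at about (572,155), cap at (577,197).

>>> {"op": "carry_out", "data": {
  "plan": [0,4.5,4.8,10,0,0,0,0,10,0,0,0,0,9,0,0,0,0,0,0,0,0,0,0,0]
}}

```text
t: 3.95
ee_pos: [502.5, 240.9, 210.8]
eef_rot: [0.0, 0.685, 0.729, 0.0]
contact_force: [-1.2, 0.3, -0.0]
finger_gap: 0.3
```

>>> {"op": "carry_out", "data": {
  "plan": [0,0,0,2,0,0,0,0,2,0,0,0,0,2,0,0,0,0,0,0]
}}

```text
t: 4.45
ee_pos: [502.3, 240.7, 204.5]
eef_rot: [-0.0, 0.685, 0.729, -0.0]
contact_force: [0.4, 0.5, -0.1]
finger_gap: 0.5
```

>>> {"op": "carry_out", "data": {
  "plan": [0,0,0,2,0,0,0,0,0,0]
}}

```text
t: 4.7
ee_pos: [502.3, 240.8, 202.5]
eef_rot: [-0.0, 0.685, 0.729, -0.0]
contact_force: [0.4, 0.0, -0.8]
finger_gap: 0.2
```

>>> {"op": "carry_out", "data": {
  "plan": [0,0,0,2,0,0,0,0,0,0]
}}

```text
t: 4.95
ee_pos: [502.3, 240.8, 200.5]
eef_rot: [-0.0, 0.685, 0.729, -0.0]
contact_force: [0.5, 0.5, 0.1]
finger_gap: 0.5
```

>>> {"op": "carry_out", "data": {
  "plan": [0,0,0,2,0,0,0,0,0,0]
}}

```text
t: 5.2
ee_pos: [502.3, 240.8, 198.5]
eef_rot: [-0.0, 0.685, 0.729, -0.0]
contact_force: [0.3, -0.3, -0.1]
finger_gap: 0.4
```

>>> {"op": "carry_out", "data": {
  "plan": [0,0,0,1.5,0,0,0,0,0,0]
}}

```text
t: 5.45
ee_pos: [502.3, 240.8, 197.0]
eef_rot: [-0.0, 0.685, 0.729, -0.0]
contact_force: [0.1, 0.1, 0.3]
finger_gap: 0.2
```

```bash
python3 - <<'E'
from h import *
b,e=snap('side','s2'); P=pts('side',e)
cv2.imwrite('pics/c2.png',cv2.resize(b[150:270,220:340],(720,720),interpolation=cv2.INTER_CUBIC)[100:700,:,::-1])
print(r.read_state()['contact_force'])
np.set_printoptions(suppress=True,precision=0,linewidth=250)
for v in range(196,236,3): print(v,[tuple(int(q) if q==q else 0 for q in P[v,u]) for u in range(264,296,4)])
E
```

```text
[ 0.03505406 -0.041424   -1.22143598]
196 [(819, -122, 2), (510, 252, 276), (499, 250, 278), (485, 252, 284), (483, 237, 276), (635, 4, 117), (619, 3, 121), (612, -9, 117)]
199 [(809, -107, 0), (512, 250, 266), (499, 250, 270), (487, 250, 273), (485, 236, 266), (634, 7, 107), (622, 0, 107), (605, 1, 113)]
202 [(792, -84, 2), (512, 251, 257), (500, 250, 260), (488, 249, 263), (485, 236, 257), (637, 2, 92), (623, 0, 95), (603, 5, 104)]
205 [(609, 147, 165), (514, 250, 247), (501, 249, 251), (489, 248, 253), (486, 235, 248), (639, 0, 79), (621, 3, 86), (607, 0, 88)]
208 [(596, 164, 167), (755, -58, 0), (500, 252, 244), (490, 249, 245), (488, 234, 237), (637, 4, 70), (624, 0, 71), (609, -1, 75)]
211 [(593, 169, 161), (594, 149, 149), (501, 251, 233), (490, 248, 235), (0, 0, 0), (639, 2, 56), (627, -2, 57), (607, 1, 65)]
214 [(591, 172, 152), (591, 154, 142), (503, 250, 223), (490, 250, 227), (508, 208, 198), (640, 3, 44), (625, 0, 47), (609, 0, 51)]
217 [(595, 169, 139), (593, 152, 130), (511, 240, 206), (502, 234, 205), (493, 229, 205), (638, 7, 35), (623, 4, 37), (609, 0, 39)]
220 [(591, 175, 133), (591, 156, 123), (505, 250, 203), (494, 245, 204), (487, 237, 202), (638, 7, 22), (626, 0, 22), (607, 4, 31)]
223 [(592, 175, 122), (590, 159, 113), (500, 256, 199), (494, 247, 196), (486, 239, 194), (640, 5, 8), (624, 3, 12), (610, 0, 15)]
226 [(594, 174, 110), (591, 158, 102), (505, 251, 185), (492, 251, 189), (484, 243, 187), (638, 9, 0), (627, 1, -2), (610, 0, 3)]
229 [(592, 177, 102), (524, 245, 165), (506, 250, 174), (497, 244, 174), (488, 239, 173), (487, 222, 164), (615, 18, 0), (603, 11, 0)]
232 [(593, 177, 91), (515, 257, 166), (504, 254, 168), (491, 253, 171), (482, 247, 171), (480, 233, 163), (605, 35, 0), (592, 29, 1)]
235 [(593, 178, 80), (511, 264, 161), (497, 265, 167), (489, 257, 165), (480, 251, 164), (474, 242, 161), (471, 227, 153), (584, 42, 0)]
```

View pics/c2.png

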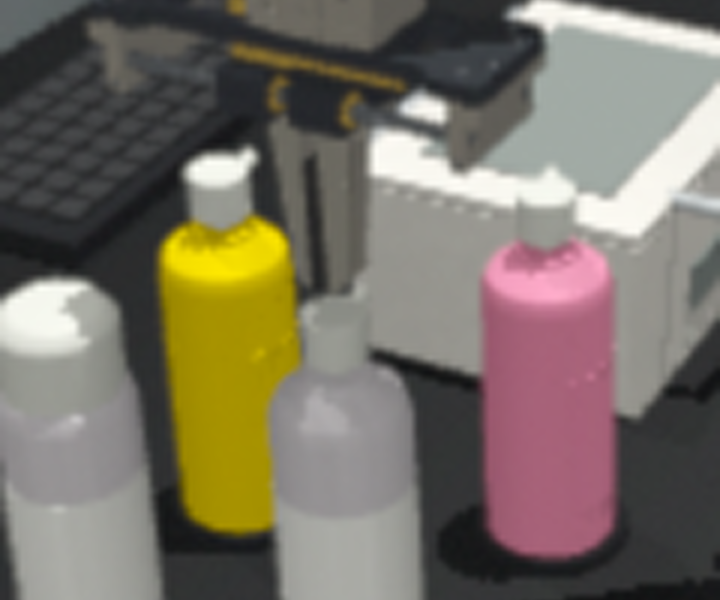

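The side crop shows the fingertips ending at about (330,290), some 10 to 20 mm above the cap at (335,315). The tips are still clear of the cap although the reported z is 197. I'll go on down by force, in small steps.

>>> {"op": "carry_out", "data": {
  "plan": [0,0,0,3,0,0,0,0,2,0,0,0,0,0,0]
}}

```text
t: 5.88
ee_pos: [502.2, 240.8, 191.9]
eef_rot: [-0.0, 0.685, 0.729, -0.0]
contact_force: [-0.2, -0.9, -0.4]
finger_gap: 0.6
```

>>> {"op": "carry_out", "data": {
  "plan": [0,0,0,3,0,0,0,0,0,0]
}}

```text
t: 6.12
ee_pos: [502.2, 240.7, 188.9]
eef_rot: [-0.0, 0.685, 0.729, -0.0]
contact_force: [-0.4, 1.1, -0.8]
finger_gap: 0.4
```

>>> {"op": "carry_out", "data": {
  "plan": [0,0,0,3,0,0,0,0,0,0]
}}

```text
t: 6.38
ee_pos: [502.2, 240.7, 185.9]
eef_rot: [-0.0, 0.685, 0.729, -0.0]
contact_force: [0.9, 0.1, -0.3]
finger_gap: 0.5
```

```bash
cat > look.py <<'E'
from h import *
import sys
b,e=snap('side',sys.argv[1]); P=pts('side',e)
for v in range(210,228): print(v,[tuple(int(q) if q==q else 0 for q in P[v,u])+tuple(b[v,u]//10) for u in (272,275,278,281)])
print(r.read_state()['contact_force'].round(1))
E
python3 look.py s3
```

```text
210 [(501, 251, 236, np.uint8(4), np.uint8(4), np.uint8(4)), (492, 250, 239, np.uint8(10), np.uint8(10), np.uint8(9)), (486, 246, 238, np.uint8(9), np.uint8(9), np.uint8(8)), (486, 232, 231, np.uint8(12), np.uint8(12), np.uint8(11))]
211 [(502, 251, 233, np.uint8(4), np.uint8(4), np.uint8(4)), (494, 247, 233, np.uint8(10), np.uint8(10), np.uint8(9)), (484, 248, 237, np.uint8(9), np.uint8(9), np.uint8(8)), (488, 229, 225, np.uint8(12), np.uint8(12), np.uint8(11))]
212 [(503, 249, 228, np.uint8(4), np.uint8(4), np.uint8(4)), (494, 248, 231, np.uint8(10), np.uint8(10), np.uint8(9)), (485, 247, 233, np.uint8(9), np.uint8(9), np.uint8(8)), (654, 0, 46, np.uint8(12), np.uint8(12), np.uint8(11))]
213 [(501, 252, 228, np.uint8(4), np.uint8(4), np.uint8(4)), (495, 247, 226, np.uint8(10), np.uint8(10), np.uint8(9)), (486, 247, 230, np.uint8(9), np.uint8(9), np.uint8(8)), (653, 2, 43, np.uint8(12), np.uint8(12), np.uint8(11))]
214 [(504, 249, 222, np.uint8(4), np.uint8(4), np.uint8(4)), (494, 249, 225, np.uint8(10), np.uint8(10), np.uint8(9)), (487, 245, 225, np.uint8(9), np.uint8(9), np.uint8(
[... 2460 characters left out ...]
t8(14), np.uint8(14), np.uint8(14)), (492, 254, 194, np.uint8(15), np.uint8(15), np.uint8(14)), (487, 248, 192, np.uint8(14), np.uint8(14), np.uint8(14)), (487, 235, 185, np.uint8(9), np.uint8(9), np.uint8(9))]
226 [(503, 253, 186, np.uint8(14), np.uint8(14), np.uint8(14)), (494, 252, 189, np.uint8(15), np.uint8(15), np.uint8(14)), (488, 247, 188, np.uint8(14), np.uint8(14), np.uint8(14)), (645, 16, 0, np.uint8(9), np.uint8(9), np.uint8(9))]
227 [(502, 255, 185, np.uint8(14), np.uint8(14), np.uint8(14)), (497, 249, 183, np.uint8(15), np.uint8(15), np.uint8(14)), (487, 248, 186, np.uint8(14), np.uint8(14), np.uint8(14)), (489, 232, 176, np.uint8(12), np.uint8(12), np.uint8(12))]
[0.4 0.7 0.4]
```

>>> {"op": "carry_out", "data": {
  "plan": [0,0,0,3,0,0,0,0,0,0]
}}

```text
t: 6.68
ee_pos: [502.2, 240.7, 182.9]
eef_rot: [-0.0, 0.685, 0.729, -0.0]
contact_force: [-0.6, 0.5, 0.6]
finger_gap: 0.4
```

>>> {"op": "carry_out", "data": {
  "plan": [0,0,0,2,0,0,0,0,0,0]
}}

```text
t: 6.92
ee_pos: [502.2, 240.8, 181.0]
eef_rot: [-0.0, 0.685, 0.729, -0.0]
contact_force: [0.9, 0.4, -1.5]
finger_gap: 0.3
```

>>> {"op": "carry_out", "data": {
  "plan": [0,0,0,2,0,0,0,0,0,0]
}}

```text
t: 7.18
ee_pos: [502.5, 240.9, 179.5]
eef_rot: [0.0, 0.685, 0.729, 0.0]
contact_force: [-1.3, -0.5, 4.3]
finger_gap: 0.6
```

>>> {"op": "carry_out", "data": {
  "plan": [0,0,0,3,0,0,0,0,0,0]
}}

```text
t: 7.42
ee_pos: [502.5, 240.9, 176.5]
eef_rot: [0.0, 0.685, 0.729, 0.0]
contact_force: [-1.4, -1.3, 7.0]
finger_gap: 0.1
```

>>> {"op": "carry_out", "data": {
  "plan": [0,0,0,3,0,0,0,0,0,0]
}}

```text
t: 7.68
ee_pos: [502.6, 241.0, 174.5]
eef_rot: [0.001, 0.685, 0.729, 0.0]
contact_force: [-3.3, -2.0, 10.5]
finger_gap: 0.7
```

>>> {"op": "carry_out", "data": {
  "plan": [0,0,0,2,0,0,0,0,0,0]
}}

```text
t: 7.92
ee_pos: [502.6, 241.0, 174.4]
eef_rot: [0.001, 0.685, 0.729, 0.0]
contact_force: [-7.9, -5.5, 23.9]
finger_gap: 0.6
```

The force went from 4 to 10.5 N over the 6 mm of travel, then reached a hard stop (24 N with no further motion). The cap is fully down, so I'll release it.

>>> {"op": "carry_out", "data": {
  "plan": [0,0,0,-8,0,0,0,0,-15,0,28,0,0,-45,0,28,0,0,-40,0,28,0,0,0,0]
}}

```text
t: 8.55
ee_pos: [503.9, 242.1, 282.4]
eef_rot: [0.001, 0.685, 0.729, 0.003]
contact_force: [-0.3, -0.2, -1.0]
finger_gap: 27.0
```

```bash
python3 -c "
from h import *
go(452,-126,220,3.5)
b,e=snap('side','s4');P=pts('side',e)
Q=P[205:250,262:294].reshape(-1,3);m=(Q[:,2]>198)&(Q[:,2]<215)&(Q[:,1]>225)
print('cap top',np.median(Q[m],0),m.sum())"
```

```text
t 8.55 pos [503.9 242.1 282.4] yaw 3.6 tilt [ 0.006  0.002 -1.   ] f [-0.3 -0.2 -1. ] gap 27.0 q [ 0.07  0.32 -0.71  1.69  0.22  1.21 -0.64] tool shift [-364.2  -75.1   61.2] turn 0.1
cap top [498.94570346 244.90102633 204.49930847] 76
```

>>> {"op": "carry_out", "data": {
  "plan": [28,-52,-10.7,0,0,28,-52,-10.7,0,0,28,-52,-10.7,0,0,28,-52,-10.7,0,0,28,-52,-10.7,0,0]
}}

```text
t: 9.22
ee_pos: [463.8, -23.9, 277.8]
eef_rot: [-0.001, 0.685, 0.729, -0.001]
contact_force: [0.3, 0.7, -0.7]
finger_gap: 27.8
```

>>> {"op": "carry_out", "data": {
  "plan": [28,-52,-10.7,0,0,28,-52,-10.7,15,0,28,0,0,30,0,28,0,0,40,0,28,0,0,0,0]
}}

```text
t: 9.85
ee_pos: [447.2, -126.5, 190.9]
eef_rot: [-0.004, 0.685, 0.729, -0.002]
contact_force: [0.2, 0.1, 0.4]
finger_gap: 28.0
```

```bash
python3 - <<'E'
from h import *
go(452,-126,150,3.5)
b,e=snap('side','s5'); P=pts('side',e)
cv2.imwrite('pics/c5.png',cv2.resize(b[130:230,280:400],(720,600),interpolation=cv2.INTER_CUBIC)[:,:,::-1])
a,d=snap('top','t5')
Q=P.reshape(-1,3); m=(abs(Q[:,0]-452)<60)&(abs(Q[:,1]+126)<60)&(Q[:,2]>125)&(Q[:,2]<240)
L=Q[m]
for z in range(125,240,6):
    s=L[(L[:,2]>=z)&(L[:,2]<z+6)]
    if len(s): print(z,len(s),s[:,:2].min(0).round(),s[:,:2].max(0).round())
E
```

```text
t 9.85 pos [ 447.2 -126.5  190.9] yaw 3.6 tilt [-0.008  0.003 -1.   ] f [0.2 0.1 0.4] gap 28.0 q [ 0.65  0.2  -0.49  2.01  0.11  0.97  0.16] tool shift [ 0.1  5.1 40.9] turn 0.1
209 1 [ 462. -127.] [ 462. -127.]
215 9 [ 423. -130.] [ 469. -115.]
221 18 [ 419. -133.] [ 473. -114.]
227 21 [ 417. -130.] [ 471. -112.]
233 17 [ 417. -129.] [ 471. -113.]
239 5 [ 419. -122.] [ 468. -114.]
```

View pics/c5.png

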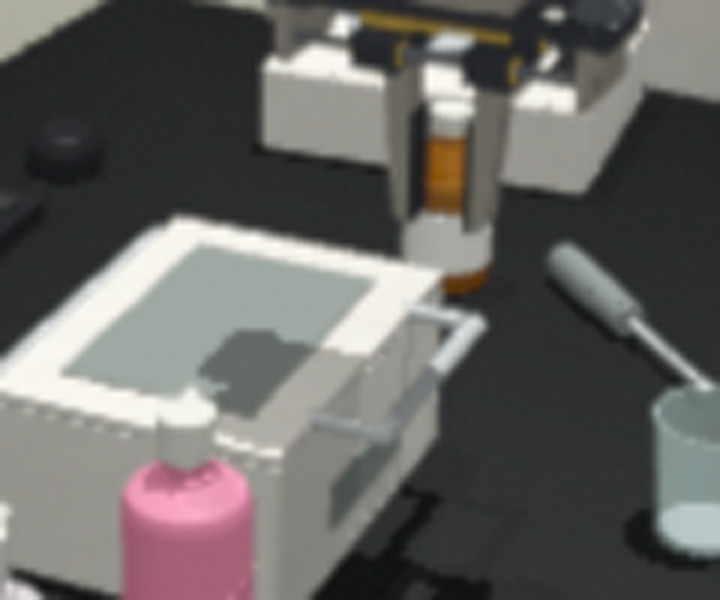

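Side crop: the fingertips (400–500, 225) are about 90 mm above the bar, which runs from (385,435) to (475,320), and about 24 mm above the reported TCP, as with the cap. I'll shift +5 mm along tool y, descend to just above the bar and check.

>>> {"op": "carry_out", "data": {
  "plan": [28,0,5,20,0,28,0,0,30,0,28,0,0,26,0,28,0,0,0,0,28,0,0,0,0]
}}

```text
t: 10.58
ee_pos: [456.6, -127.0, 119.8]
eef_rot: [0.001, 0.685, 0.729, 0.001]
contact_force: [0.0, -0.6, 0.7]
finger_gap: 28.0
```

```bash
python3 - <<'E'
from h import *
go(452,-126,75,3.5)
b,e=snap('side','s6'); P=pts('side',e)
cv2.imwrite('pics/c6.png',cv2.resize(b[150:230,310:390],(600,600),interpolation=cv2.INTER_CUBIC)[:,:,::-1])
Q=P.reshape(-1,3); m=(abs(Q[:,0]-452)<45)&(abs(Q[:,1]+126)<45)&(Q[:,2]>105)&(Q[:,2]<180)
L=Q[m]
for z in range(105,180,6):
    s=L[(L[:,2]>=z)&(L[:,2]<z+6)]
    if len(s): print(z,len(s),s[:,:2].min(0).round(),s[:,:2].max(0).round())
E
```

```text
t 10.575 pos [ 456.6 -127.   119.8] yaw 3.6 tilt [ 0.002 -0.001 -1.   ] f [ 0.  -0.6  0.7] gap 28.0 q [ 0.61  0.31 -0.47  2.06  0.2   0.81  0.08] tool shift [ 1.3 -4.7 44.8] turn 0.1
105 19 [ 487. -167.] [494. -85.]
111 29 [ 441. -170.] [496. -83.]
117 62 [ 441. -165.] [497. -81.]
123 2 [ 447. -112.] [ 448. -103.]
141 3 [ 434. -124.] [ 469. -119.]
147 12 [ 427. -131.] [ 478. -114.]
153 20 [ 428. -137.] [ 480. -108.]
159 18 [ 426. -132.] [ 482. -114.]
165 16 [ 426. -133.] [ 483. -114.]
171 22 [ 426. -132.] [ 483. -112.]
177 10 [ 428. -141.] [ 478. -114.]
```

View pics/c6.png

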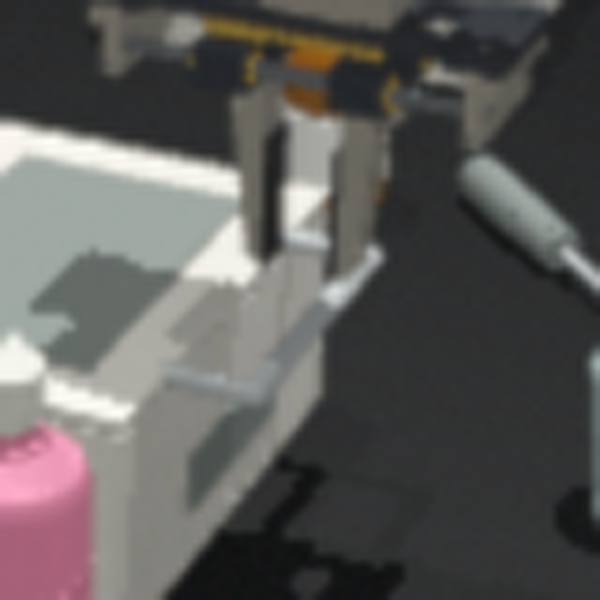

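The finger pair is centred at x≈454 in the side-camera frame and the bar at about 450, so I'll shift −4 mm along tool y and go down in steps.

>>> {"op": "carry_out", "data": {
  "plan": [28,0,-4,0,0,28,0,0,8,0,28,0,0,10,0,28,0,0,0,0]
}}

```text
t: 11.12
ee_pos: [450.4, -126.8, 99.1]
eef_rot: [-0.001, 0.685, 0.729, -0.0]
contact_force: [0.8, -0.6, 0.7]
finger_gap: 28.1
```

>>> {"op": "carry_out", "data": {
  "plan": [28,0,0,8,0,28,0,0,8,0,28,0,0,0,0]
}}

```text
t: 11.5
ee_pos: [450.7, -126.9, 83.4]
eef_rot: [-0.001, 0.685, 0.729, -0.0]
contact_force: [-0.1, 0.2, 0.7]
finger_gap: 28.1
```

>>> {"op": "carry_out", "data": {
  "plan": [28,0,0,7,0,28,0,0,5,0,28,0,0,0,0]
}}

```text
t: 11.88
ee_pos: [451.0, -127.0, 71.7]
eef_rot: [-0.0, 0.685, 0.729, -0.0]
contact_force: [0.4, 0.3, -0.2]
finger_gap: 28.1
```

>>> {"op": "carry_out", "data": {
  "plan": [0,0,0,0,0,0,0,0,0,0,0,0,0,0,0,0,0,0,0,0],
  "squeeze": 20
}}

```text
t: 12.38
ee_pos: [452.4, -127.1, 72.5]
eef_rot: [0.001, 0.685, 0.729, 0.001]
contact_force: [4.4, 0.7, -2.5]
finger_gap: 11.2
```

```bash
python3 - <<'E'
from h import *
go(451,-127,72,3.5)
b,e=snap('side','s7')
cv2.imwrite('pics/c7.png',cv2.resize(b[150:230,310:390],(600,600),interpolation=cv2.INTER_CUBIC)[:,:,::-1])
# arc in tool frame per 5 deg: y forward, z up(-)
a=np.radians(1.04);R=220.04
p=None
for t in range(0,46,5):
    c=np.array([-R*np.cos(a+np.radians(t)),R*np.sin(a+np.radians(t))])
    if p is not None: print(t,(c-p).round(1))
    p=c
E
```

```text
t 12.375 pos [ 452.4 -127.1   72.5] yaw 3.6 tilt [ 0.002 -0.    -1.   ] f [ 4.4  0.7 -2.5] gap 11.2 q [ 0.58  0.38 -0.44  2.11  0.25  0.7   0.03] tool shift [ 0.1 -1.4  0.5] turn 0.1
5 [ 1.2 19.2]
10 [ 2.9 19. ]
15 [ 4.5 18.7]
20 [ 6.1 18.2]
25 [ 7.7 17.6]
30 [ 9.2 16.9]
35 [10.6 16. ]
40 [12. 15.]
45 [13.2 13.9]
```

View pics/c7.png

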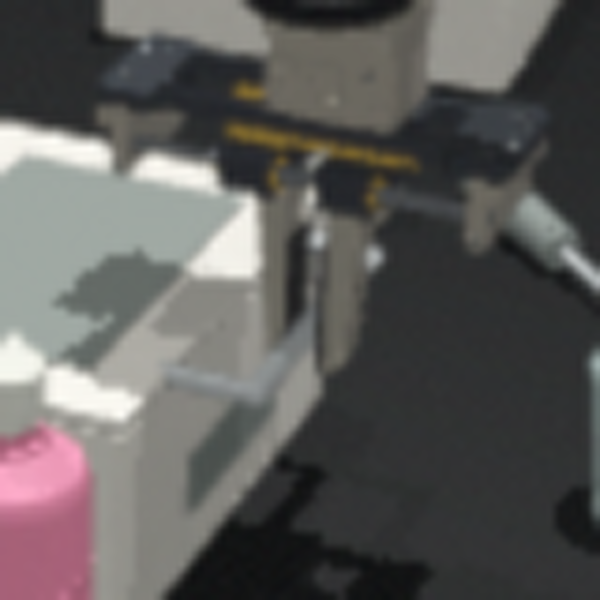

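The bar is pinched between the fingers at (300,310) and the opening is 11–12 mm, as it should be. I'll lift along the arc.

>>> {"op": "carry_out", "data": {
  "plan": [0,0,0.4,-9.6,0,0,0,0.8,-9.6,0,0,0,1.2,-9.5,0,0,0,1.7,-9.5,0,0,0,0,0,0]
}}

```text
t: 13.05
ee_pos: [456.6, -126.8, 110.9]
eef_rot: [0.001, 0.685, 0.729, 0.001]
contact_force: [6.7, 0.1, -4.3]
finger_gap: 11.2
```

>>> {"op": "carry_out", "data": {
  "plan": [0,0,2,-9.4,0,0,0,2.5,-9.3,0,0,0,2.8,-9.2,0,0,0,3.3,-9,0,0,0,0,0,0]
}}

```text
t: 13.68
ee_pos: [467.7, -126.0, 147.6]
eef_rot: [0.001, 0.685, 0.729, 0.001]
contact_force: [8.1, 0.3, -5.5]
finger_gap: 11.2
```

>>> {"op": "carry_out", "data": {
  "plan": [0,0,3.7,-8.9,0,0,0,4,-8.7,0,0,0,4.4,-8.5,0,0,0,4.8,-8.4,0,0,0,0,0,0]
}}

```text
t: 14.3
ee_pos: [485.3, -124.7, 181.6]
eef_rot: [0.002, 0.685, 0.729, 0.002]
contact_force: [12.4, 0.3, -9.4]
finger_gap: 11.5
```

>>> {"op": "carry_out", "data": {
  "plan": [0,0,5.1,-8.1,0,0,0,5.5,-7.9,0,0,0,5.8,-7.6,0,0,0,6.2,-7.4,0,0,0,0,0,0]
}}

```text
t: 14.92
ee_pos: [506.9, -123.1, 211.7]
eef_rot: [0.0, 0.684, 0.729, 0.001]
contact_force: [10.5, -0.1, -12.8]
finger_gap: 11.0
```

```bash
cat > lid.py <<'E'
from h import *
import sys
go(452.4+67,-127+4,72.5+154,3.5)
np.set_printoptions(suppress=True,precision=1)
b,e=snap('side',sys.argv[1]); P=pts('side',e)
cv2.imwrite(f'pics/{sys.argv[1]}c.png',cv2.resize(b[80:240,240:440],(750,600),interpolation=cv2.INTER_CUBIC)[:,:,::-1])
print(r.read_state()['joint_velocities'].round(3))
E
python3 lid.py s8
```

```text
t 14.925 pos [ 506.9 -123.1  211.7] yaw 3.6 tilt [ 0.003  0.001 -1.   ] f [ 10.5  -0.1 -12.8] gap 11.0 q [ 0.6   0.27 -0.49  1.87  0.15  1.03  0.1 ] tool shift [ -0.7  12.5 -14.8] turn 0.1
[ 0.  0.  0.  0. -0. -0.  0.]
```

View pics/s8c.png

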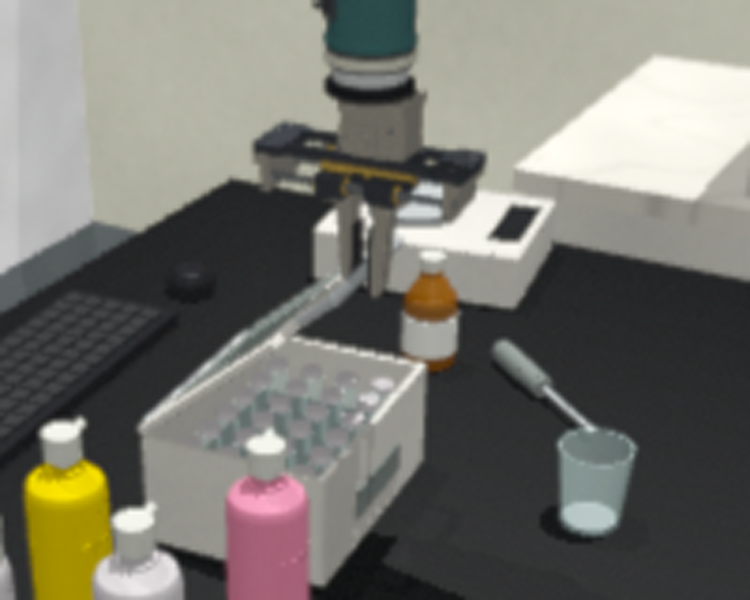

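The lid is up at about 40° with the bar still in the fingers at (365,275). I'll make the last 5° slowly, then hold.

>>> {"op": "carry_out", "data": {
  "plan": [0,0,4.2,-4.8,0,0,0,4.3,-4.7,0,0,0,4,-4.3,0,0,0,0,0,0,0,0,0,0,0]
}}

```text
t: 15.6
ee_pos: [518.4, -122.2, 224.3]
eef_rot: [-0.0, 0.685, 0.729, 0.001]
contact_force: [11.4, 1.7, -12.5]
finger_gap: 11.2
```

>>> {"op": "carry_out", "data": {
  "plan": [0,0,0,0,0,0,0,0,0,0,0,0,0,0,0,0,0,0,0,0,0,0,0,0,0]
}}

```text
t: 16.23
ee_pos: [518.4, -122.2, 224.3]
eef_rot: [-0.0, 0.685, 0.729, 0.001]
contact_force: [10.7, 1.2, -13.7]
finger_gap: 11.1
```

```bash
python3 lid.py s9; python3 - <<'E'
from h import *
for n in('side','top'):
    p,e=snap(n,n+'9'); P=pts(n,e); Q=P.reshape(-1,3)
    # lid plane: points over the box interior well above the rim
    m=(Q[:,0]>540)&(Q[:,0]<670)&(Q[:,1]>-235)&(Q[:,1]<-5)&(Q[:,2]>128)&(Q[:,2]<255)
    L=Q[m]; best=None; rng=np.random.default_rng(0)
    if len(L)<20: print(n,len(L)); continue
    for _ in range(500):
        s=L[rng.choice(len(L),3,False)]; k=np.cross(s[1]-s[0],s[2]-s[0]); k/=np.linalg.norm(k)+1e-9
        i=abs((L-s[0])@k)<5
        if best is None or i.sum()>best.sum(): best=i
    c=L[best]-L[best].mean(0); k=np.linalg.svd(c)[2][2]; k*=np.sign(k[2]); print(n,len(L),best.sum(),'lid angle',np.degrees(np.arccos(k[2])),k)
E
```

```text
t 16.225 pos [ 518.4 -122.2  224.3] yaw 3.6 tilt [ 0.001  0.002 -1.   ] f [ 10.7   1.2 -13.7] gap 11.1 q [ 0.59  0.28 -0.49  1.83  0.15  1.07  0.1 ] tool shift [-0.8  0.9 -2.2] turn 0.1
[ 0.  0. -0. -0.  0.  0. -0.]
side 99 99 lid angle 43.81055349442107 [0.68950779 0.06184828 0.72163273]
top 964 942 lid angle 43.82926966189013 [0.69019897 0.0565506  0.72140655]
```

View pics/s9c.png

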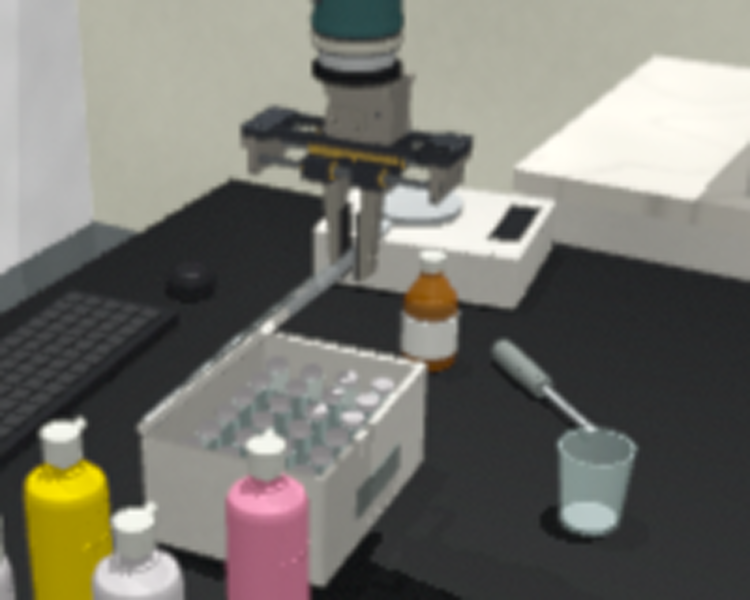

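The lid stands still at 43.8° in both views (allowed 39–51°). The bar is in the fingers at (350,265) and the bystanders look undisturbed, so I'm handing in.

```bash
python3 -c "
from rig import r
print(r.sign_off())"
```

```text
the job is handed in; nothing more can be done
None
```

I gave the shut lid one puff from the duster, then lifted it by its bar to about 45°. I handed the job in with the gripper still holding it, at about 16 s of the 43 s allowed.

- **Puff:** I pushed the nozzle cap down to its hard stop. The force rose from 4 to 10.5 N over about 6 mm, then to 24 N with no further travel. After release the side camera showed the cap top back up at 204.5 mm.
- **Lid:** I fitted the lid plane from both cameras and got 43.8° each time, within the allowed 39–51°. TCP and joint speeds did not change over the last 0.6 s. The fingers were on the bar with an 11 mm opening and a 20 N squeeze.
- **Bystanders:** those in the side view looked undisturbed. I did not measure their positions again at the end.
- **Disagreements:**
  - The real fingertips were about 24 mm above the reported TCP, seen by camera and confirmed by contact with the cap. I corrected for this.
  - The force reading while holding was about 17 N, more than the lid's weight explains. It is probably a small mismatch between my path and the hinge arc, and it is well below the limits.

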